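Slide the tray under the dust flap

TASK

The covered bay on the counter has a dust flap that springs shut. With one fingertip press its long bar down and keep it down so that the flap stays open, and meanwhile with the other fingertip push the steel tray along its guide under the flap, all the way up to the end stop; then let the bar go so that the flap shuts over the tray. Only press and push: do not grip or lift the tray, keep the watch movement in it, and leave the things around alone.

Things in the scene. Friction and masses are not known exactly. Their poses are not given: they have to be found in the camera images.
- bay: Fixed low bay, a grey deck with a straight guide. Origin: on the counter (z = 0), on the guide's centre line, below the flap's front edge. +x: direction in which the tray is pushed (roughly the robot's left); z up; +y: the side with the press bar, nearer the robot. Deck x = -206 to 112 mm, 58 mm wide, top z = 14; two guide rails 44 mm apart inside, tops z = 18
- end_stop (a point): Middle of the end stop's face towards the tray, at the deck: x = +105, y = 0, z = 14 mm of the bay. The stop is 50 mm wide, its top at z = 30 mm. Axes as the bay
- hinge (a point): Middle of the flap's hinge rod, at x = -47, y = +30, z = 34 mm of the bay. The rod is 6 mm thick, parallel to the bay's x, 319 mm long, between tray and press bar, so one fingertip comes down on either side of it. A post at each end, to z = 42 mm, y = 23 to 39 mm
- dust_flap (a joint): Flap angle, rad: 0 shut, 1.0 at most. A seesaw on the hinge rod: pressing the bar (+y side) down raises the flap (-y side; x = 0 to 111, y = 27 to -28 mm, 35 mm over the counter when shut). Shut, its front apron hangs to 19 mm and bars the tray; over 0.45 the tray passes. A spring shuts it (2 to 6 N at the bar). At 0.8 its free edge is 75 mm high. Shut over the tray, the apron hangs inside the tray
- press_bar (a point): Centre of the press bar's upper face; moves with the flap. Shut: x = -112, y = 65, z = 43 mm of the bay. Aluminium strip along x from -208 to -16 mm, over y = 50 to 81 mm, 3 mm thick, outer edge rolled. A fingertip at y = 64, its end 16 to 23 mm over the counter, holds the flap at 0.6 to 0.9 rad and can slide along the bar; a second one 64 mm away at y = 0, as low, meets the tray's end
- tool_tray: Loose open tray of folded steel, 150 mm long (its y), 40 wide, 12 high, walls 2 mm, 80 g. Origin: centre of its underside. Stands on the deck between the rails (z = 14 to 26 mm), its +y along the bay's +x; its rear end, to be pushed, is 75 mm behind the origin. Starts with the origin at x = -105 to -83 mm of the bay; against the end stop it is at x = +30 and its last 45 mm stay outside the flap
- movement: Loose watch movement, a flat brass-coloured disc 28 mm across and 5 mm high, lying in the front half of the tray. Origin: centre of its underside
- brass_box: bystander: round brass parts box, 45 mm across, 23 mm high, on the far side of the bay; origin at the centre of its underside
- loupe: bystander: black eyepiece loupe, 30 mm across, 31 mm high, on the far side of the bay; origin at the centre of its underside
- white_box: bystander: open white box 65 x 93 x 28 mm, on the near side of the bay; origin at the centre of its underside
Mind the look-alikes: they are no part of the job. Of the things that look like the tool_tray, the larger one is meant.

How it is judged:
By the outcome, as a careful person would: the job done as asked, in the order asked, and still so for the second after the job is handed in, with the robot touching nothing.
It also fails if it takes over 40 s, if anything falls off the work surface, if the arm or the gripper's body presses on something with over 40 N, if the wrist force passes 120 N, or if a joint passes its speed limit or range.

ROBOT

A 6-joint arm with a two-finger parallel gripper is mounted at the origin on a cart in front of the work surface, level with it; the furniture and walls round the work are solid. World frame = base frame: x ahead of the robot, y to its left, z up, the work surface at z = 0. Lengths are in m, angles in rad, forces in N, time in s.
With the tool pointing down it reaches from about 0.275 to 1 m from the base axis. Payload 8.4 kg.
Tool frame: the origin (TCP) lies on the centre line of the jaws, within the pads' length; the fingertips stand manip.nose_length ahead of it and the grasp point (between the pads) lies 8 mm behind it (manip.nose_length is the distance from the TCP to the fingertips, in m); z points along the fingers, y is the line along which they close (so a half turn about z gives the same grasp; the last joint's range is limited). The gripper opens to 85 mm and grips with 20 to 120 N. Pads are 22 mm wide; open, the fingers measure 114 mm over their backs; the gripper's body (76 mm by 85 mm) begins 54 mm behind the grasp point. The pads swing forward as they close: fully open they stand 13 mm farther back than shut.
Start: joints at [1.155, 0.353, 1.633, -0, 1.155, -0.002], TCP at [0.251, 0.572, 0.211] pointing down, gripper open.
Joint ranges: [-2.63, 2.63], [-0.92, 2.1], [0.06, 2.66], [-1.3, 4.44], [0, 2.69], [-3.02, 3.02]. Speed limits (rad/s): [2.22, 2.22, 2.79, 3.14, 3.14, 3.14].

INTERFACE

Orientations are given as a rotation vector (axis times angle).
In Python, from workcell import manip gives the robot as it stands.
- The arm moves only by the shell command python3 -m pendant 'ROWS' [FORCE]. ROWS is JSON, a list of rows, each a list of 7 numbers: the shift along the tool's x, y, z in units of 0.04 m (1.0 is 0.04 m), then the turn, a rotation vector about the tool's x, y, z in units of pi/2 rad (1.0 is pi/2 rad), then the gripper's target within -1 to 1 (fully open at 1, half-way at 0, shut at -1). A call has 1 to 20 rows; each row shifts and turns the commanded pose from where the row before left it, along the tool's axes as they then stand; what a row does not reach is not made up. A row lasts 1/12 s, in which the tool goes at most 41.7 mm and 7.16 degrees, less where a joint would pass 70% of its speed; a pose out of reach is approached as far as the arm can. A call with a number of a shift or a turn outside -1 to 1 is refused whole. A call with a gripper value outside its range is refused whole. The fingers move at their own pace and stop on an object; FORCE is the grip in N (left out, the last holds). Time passes only in rows, so rows that do not move let the fingers close. It gives the time, the measured TCP pose, the force, the opening and the grip force at its end, in the units of the state.
- manip.sense(): the state, without advancing time (a new reading comes with each control period).
- manip.get_image(name): name is "scene" or "side" or "wrist"; returns a dict with "img" (400x640x3 uint8, red, green, blue), "vertical_fov" (degrees; the focal length in pixels is half the picture's height over the tangent of half this angle, whatever the lens; pixels are square), "cx", "cy" (the principal point, pixels), "R" (3x3) and "t" (3): a world point X has camera coordinates R X + t. Camera axes: x right, y down, z forward; pixel columns grow to the right and rows downward; lengths in m; the calibration is good to about 2 mm. A picture is of the moment at which its call begins. There is no depth.
- manip.job_done(): hands the job in; it is judged then, once.
The state is a dict: "time_s": time; "joints": joint angles; "qd": joint speeds; "joint_efforts": joint torques, N m; "position": TCP position; "tcp_rot": TCP orientation; "ft_force": force on the tool from outside, world axes, zero at the start; "torque": the same for the moment, N m; "finger_gap": opening from 0.0 (shut) to 1.0 (fully open); "grasp_force": force on a finger pad.
Only numpy, scipy, OpenCV 4.12 (cv2) and the standard library are available. Lean on these libraries where they do the work, as an engineer would, in place of code of your own. Each camera call takes 0.05 s, during which the arm holds its last target. There are 200 camera calls.

## Working session

There is one attempt and no reset: what is moved stays moved. The work goes in short steps, Python scripts to look and compute and a shell command to move; the robot and the scene stay as the last step left them, time stands still between calls to the robot, and variables do not carry over. Pictures are saved under pics/ and viewed, at most 10 in all, crops included, and the job is handed in when it is done.

```bash
mkdir -p pics
python3 - <<'E'
from workcell import manip
import cv2
print(manip.nose_length, manip.sense())
for n in ("scene","side","wrist"):
    d=manip.get_image(n); cv2.imwrite(f"pics/{n}0.png",d["img"][:,:,::-1]); print(n,d["vertical_fov"],d["cx"],d["cy"],d["R"],d["t"])
E
```

```text
0.011 {'time_s': 0.0, 'joints': array([ 1.15461488e+00,  3.53617466e-01,  1.63416108e+00,  4.13415727e-06,
        1.15515432e+00, -2.37361751e-03]), 'qd': array([ 9.68023314e-07,  2.98644317e-04, -1.71698954e-03, -1.28785590e-03,
        3.83195466e-04,  1.28862373e-03]), 'joint_efforts': array([ 9.03918244e-04, -6.05243754e+01, -3.42069590e+01,  3.11080230e-04,
        9.19506740e-03, -3.97180486e-06]), 'position': array([0.25109264, 0.57179636, 0.21066931]), 'tcp_rot': array([-6.45324483e-01, -3.07431031e+00,  2.05784529e-03]), 'ft_force': array([-0.90493302, -0.03919521,  0.27138885]), 'torque': array([ 0.042562  ,  0.03832645, -0.00983161]), 'grasp_force': 0.0, 'finger_gap': 1.0000494077994122}
scene 52.36019956183021 322.4773226191275 200.17889415857667 [[-0.76938079 -0.63845734  0.02062582]
 [-0.30926469  0.3440422  -0.88656095]
 [ 0.55893519 -0.6884818  -0.46215177]] [0.65940207 0.12411474 0.80090951]
side 47.45686856225857 325.290485272502 195.89651710079136 [[-0.96819444 -0.24922971  0.02200194]
 [-0.17301595  0.60340266 -0.77844121]
 [ 0.18073465 -0.75748913 -0.62733181]] [ 0.61513742 -0.05122015  1.03449447]
wrist 69.58982903492617 318.65013128244755 194.49156343406693 [[ 4.01580850e-01  9.15823104e-01 -9.29655725e-04]
 [ 8.79255045e-01 -3.85261677e-01  2.80149969e-01]
 [ 2.56209653e-01 -1.13320267e-01 -9.59955796e-01]] [-0.62443432 -0.03581581  0.37773279]
```

View pics/scene0.png

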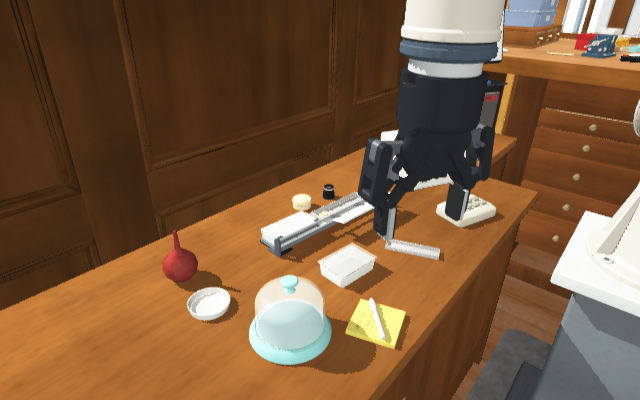

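View pics/side0.png

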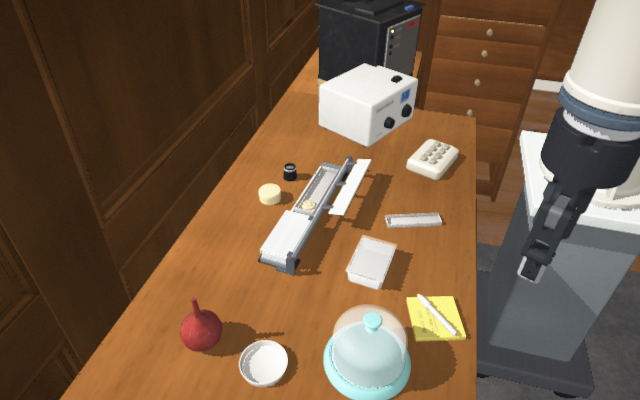

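The side view shows the bay from about (350,165) down to (280,265), with the flap at (290,235), the press bar at (352,186) and the movement at (309,205). Two things could be taken for the tray: the one in the guide at (320,190), and a smaller one loose on the counter at (413,220). I choose the larger one in the guide and check it in a close crop.

Run:
```python
import cv2
a=cv2.imread("pics/side0.png")[140:285,250:450]
cv2.imwrite("pics/c1.png",cv2.resize(a,None,fx=4,fy=4,interpolation=cv2.INTER_CUBIC))
```

```text
(no output)
```

View pics/c1.png

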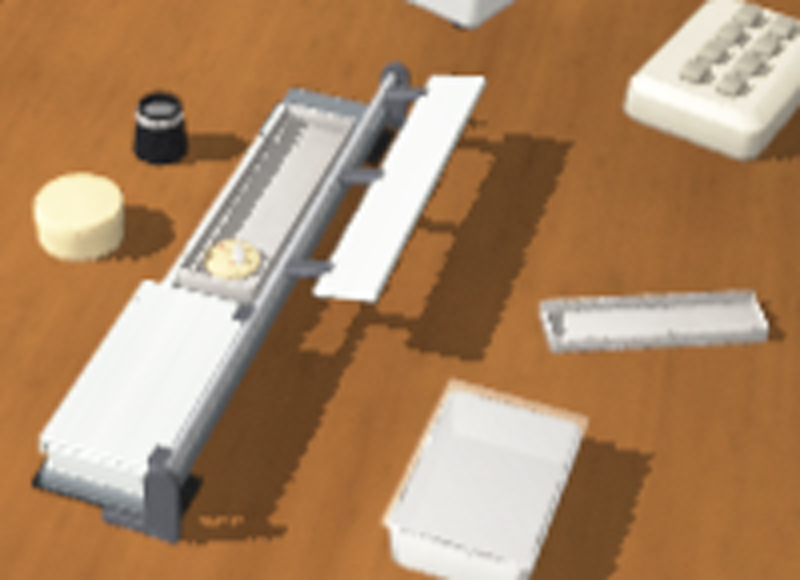

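View pics/wrist0.png

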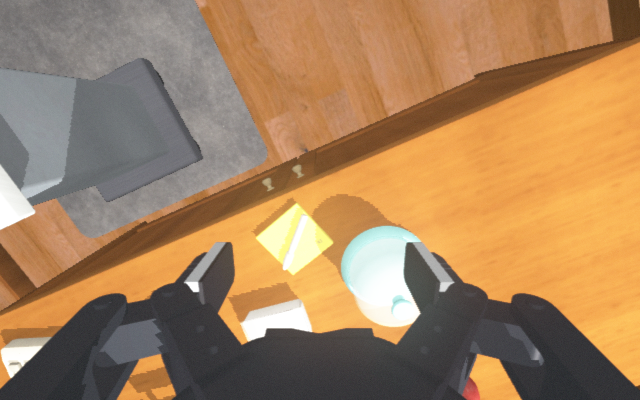

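The crop shows the long steel tray in the guide with the brass disc in its front half at crop (232,260), and the shorter look-alike loose on the right. The tool tray is confirmed. Next I fit the bay pose from corner pixels.

```bash
cat > h.py <<'E'
import numpy as np
from workcell import manip
def cam(n):
    d=manip.get_image(n); d["f"]=200/np.tan(np.radians(d["vertical_fov"])/2); return d
def proj(d,P):
    c=np.asarray(P)@d["R"].T+d["t"]; return np.c_[d["f"]*c[:,0]/c[:,2]+d["cx"],d["f"]*c[:,1]/c[:,2]+d["cy"]]
def b2w(p,P):
    P=np.asarray(P,float)/1000; c,s=np.cos(p[2]),np.sin(p[2])
    return P@np.array([[c,-s,0],[s,c,0],[0,0,1]]).T+[p[0],p[1],0]
E
python3 - <<'E'
from h import *
from scipy.optimize import least_squares
import cv2
d=cam("side")
B=[(0,-28,35),(111,-28,35),(-208,81,43),(-208,50,43),(-16,81,43),(-16,50,43)]
px=np.array([(145,282),(42,442),(485,76),(430,76),(375,300),(315,290)])/4+[250,140]
r=least_squares(lambda p:(proj(d,b2w(p,B))-px).ravel(),[0.6,0.3,1.8],loss="soft_l1")
print(r.x,r.fun.reshape(-1,2).round(1))
p=r.x
np.save("p.npy",p)
def draw(n,d,x0,y0,w,h,k):
    a=cv2.resize(d["img"][y0:y0+h,x0:x0+w,::-1],None,fx=k,fy=k,interpolation=cv2.INTER_CUBIC)
    def poly(P,c):
        q=((proj(d,b2w(p,P))-[x0,y0]+.5)*k).astype(np.int32); cv2.polylines(a,[q],True,c,1)
    poly([(-206,-29,14),(112,-29,14),(112,29,14),(-206,29,14)],(0,0,255))
    poly([(0,-28,35),(111,-28,35),(111,27,35),(0,27,35)],(0,255,0))
    poly([(-208,50,43),(-16,50,43),(-16,81,43),(-208,81,43)],(255,0,0))
    for t in(-105,-83): poly([(t-75,-20,26),(t+75,-20,26),(t+75,20,26),(t-75,20,26)],(255,0,255) if t==-105 else (0,255,255))
    return a
A=draw("side",d,300,145,85,130,5); S=cam("scene")
Bm=draw("scene",S,250,165,160,100,4)
cv2.imwrite("pics/o1.png",np.vstack([cv2.resize(A,(425,650))[:600]]) if 0 else np.hstack([cv2.resize(A,(340,520)),np.vstack([cv2.resize(Bm,(460,288)),np.zeros((232,460,3),np.uint8)])]))
E
```

```text
[0.59294013 0.35631076 1.48371562] [[ 0.1  0.1]
 [ 0.  -0.2]
 [-0.1  1.6]
 [-0.1 -1.4]
 [ 0.5  0.8]
 [-0.4 -0.7]]
```

View pics/o1.png

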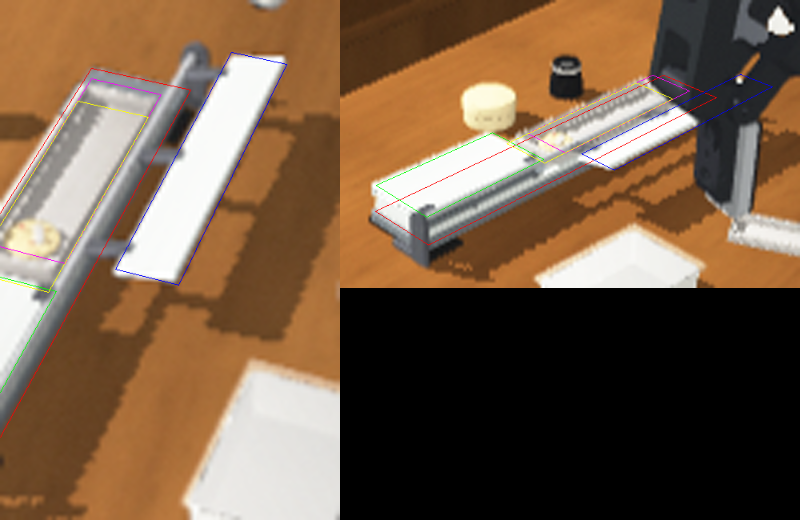

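The overlay fits in both views to within about 2 mm, and the tray's rear end lies near the purple outline (origin at about x = -105). I now work out the start pose and the move.

```bash
cat > g.py <<'E'
from h import *
from scipy.spatial.transform import Rotation as Ro
p=np.load("p.npy")
def go(bx,by,z):
    "remaining shift (tool axes, units), turn (units) to tool-down, tool y along bay y, TCP at bay bx,by,z mm"
    s=manip.sense(); R=Ro.from_rotvec(s["tcp_rot"]).as_matrix()
    best=None
    for sg in(1,-1):
        y=sg*np.array([-np.sin(p[2]),np.cos(p[2]),0]); z_=np.array([0,0,-1.]); x=np.cross(y,z_)
        T=np.c_[x,y,z_]; r=Ro.from_matrix(R.T@T).as_rotvec()
        if best is None or np.linalg.norm(r)<np.linalg.norm(best[0]): best=(r,T)
    w=b2w(p,[(bx,by,z)])[0]; c=np.linalg.inv(b2w(p,np.eye(3)*1000)-b2w(p,[(0,0,0)])).T
    b=(np.array([[np.cos(p[2]),np.sin(p[2])],[-np.sin(p[2]),np.cos(p[2])]])@(s["position"][:2]-p[:2]))*1000
    print("t",s["time_s"],"TCP bay",b.round(1),"z",(s["position"][2]*1e3).round(1),"F",s["ft_force"].round(1),"gap",round(s["finger_gap"],3))
    print("target",w.round(3),"turn",(best[0]/(np.pi/2)).round(3),"shift now-axes",(R.T@(w-s["position"])/.04).round(2),"shift target-axes",(best[1].T@(w-s["position"])/.04).round(2))
    print("nose",manip.nose_length,"tool x,y in world",best[1][:,0].round(2),best[1][:,1].round(2))
E
python3 - <<'E'
from g import *
go(-201,32,160)
d=cam("side")
for px in [(361,141),(321,110),(412,100)]:
    v=d["R"].T@np.array([(px[0]-d["cx"])/d["f"],(px[1]-d["cy"])/d["f"],1]); c=-d["R"].T@d["t"]; print(px,(c-v*c[2]/v[2]).round(3))
E
```

```text
t 0.25 TCP bay [185.2 359.2] z 211.0 F [ 0.3  0.6 -0. ] gap 1.002
target [0.544 0.159 0.16 ] turn [-0.     0.     0.792] shift now-axes [-10.85  -6.52   1.28] shift target-axes [-9.66  8.18  1.28]
nose 0.011 tool x,y in world [0.09 1.   0.  ] [ 1.   -0.09 -0.  ]
(361, 141) [0.54  0.016 0.   ]
(321, 110) [ 0.676 -0.109  0.   ]
(412, 100) [ 0.442 -0.241  0.   ]
```

```bash
python3 -m pendant '[[0,0,0,0,0,0.066,0.165],[0,0,0,0,0,0.066,0.165],[0,0,0,0,0,0.066,0.165],[0,0,0,0,0,0.066,0.165],[0,0,0,0,0,0.066,0.165],[0,0,0,0,0,0.066,0.165],[0,0,0,0,0,0.066,0.165],[0,0,0,0,0,0.066,0.165],[0,0,0,0,0,0.066,0.165],[0,0,0,0,0,0.066,0.165],[0,0,0,0,0,0.066,0.165],[0,0,0,0,0,0.066,0.165]]'
python3 -c "
from g import *
go(-201,32,160)"
```

```text
time_s: 1.3
position: [0.2513, 0.5722, 0.2113]
tcp_rot: [2.321, 2.117, -0.0]
ft_force: [-1.1, 0.5, -0.7]
finger_gap: 0.58
grasp_force: 0.0
t 1.3 TCP bay [185.4 359.1] z 211.3 F [-1.1  0.5 -0.7] gap 0.58
target [0.544 0.159 0.16 ] turn [-0.     0.    -0.003] shift now-axes [-9.62  8.23  1.28] shift target-axes [-9.66  8.18  1.28]
nose 0.011 tool x,y in world [0.09 1.   0.  ] [ 1.   -0.09 -0.  ]
```

```bash
python3 -m pendant '[[-0.5,0.43,0,0,0,0,0.165],[-0.5,0.43,0,0,0,0,0.165],[-0.5,0.43,0,0,0,0,0.165],[-0.5,0.43,0,0,0,0,0.165],[-0.5,0.43,0,0,0,0,0.165],[-0.5,0.43,0,0,0,0,0.165],[-0.5,0.43,0,0,0,0,0.165],[-0.5,0.43,0,0,0,0,0.165],[-0.5,0.43,0,0,0,0,0.165],[-0.5,0.43,0,0,0,0,0.165],[-0.5,0.43,0,0,0,0,0.165],[-0.5,0.43,0,0,0,0,0.165],[-0.5,0.43,0,0,0,0,0.165],[-0.5,0.43,0,0,0,0,0.165],[-0.5,0.43,0,0,0,0,0.165],[-0.5,0.43,0,0,0,0,0.165],[-0.5,0.43,0,0,0,0,0.165],[-0.5,0.43,0,0,0,0,0.165],[-0.5,0.43,0,0,0,0,0.165],[0,0,0,0,0,0,0.165]]'
python3 -c "
from g import *
go(-201,32,80)
import cv2
d=cam('wrist'); cv2.imwrite('pics/w1.png',d['img'][:,:,::-1])
print('bay pts px',proj(d,b2w(p,[(-208,50,43),(-208,81,43),(-206,29,14),(-206,-29,14),(0,-28,35),(-180,20,26),(-180,-20,26)])).round())"
```

```text
time_s: 2.97
position: [0.5462, 0.1621, 0.2115]
tcp_rot: [2.317, 2.119, 0.001]
ft_force: [-0.5, 0.2, 0.8]
finger_gap: 0.584
grasp_force: 0.0
t 2.9667 TCP bay [-197.6   29.7] z 211.5 F [-0.5  0.2  0.8] gap 0.584
target [0.544 0.159 0.08 ] turn [ 0.001  0.001 -0.001] shift now-axes [-0.08 -0.06  3.29] shift target-axes [-0.09 -0.06  3.29]
nose 0.011 tool x,y in world [0.09 1.   0.  ] [ 1.   -0.09 -0.  ]
bay pts px [[302. 183.]
 [275. 183.]
 [319. 176.]
 [365. 176.]
 [376. -20.]
 [327. 157.]
 [360. 157.]]
```

View pics/w1.png

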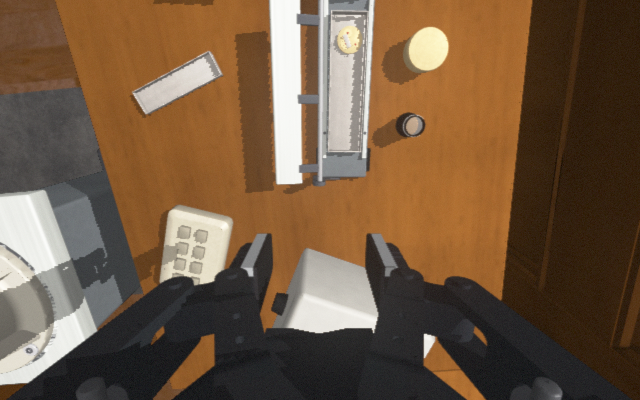

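The wrist view shows the tray's rear end at about (347,153), which puts the tray origin at roughly x = -100. The bar is at columns 275–302, as predicted, and the way down is clear, with the white instrument further back at (325,290). I descend.

```bash
python3 -m pendant '[[-0.01,0,0.3,0,0,0,0.165],[-0.01,-0.01,0.4,0,0,0,0.165],[-0.01,-0.01,0.4,0,0,0,0.165],[0,-0.01,0.4,0,0,0,0.165],[0,-0.01,0.4,0,0,0,0.165],[0,0,0.4,0,0,0,0.165],[0,0,0.4,0,0,0,0.165],[0,0,0.4,0,0,0,0.165],[0,0,0.3,0,0,0,0.165],[0,0,0.2,0,0,0,0.165],[0,0,0,0,0,0,0.165],[0,0,0,0,0,0,0.165]]'
python3 -m pendant '[[0,0,0.1,0,0,0,0.165],[0,0,0.1,0,0,0,0.165],[0,0,0.1,0,0,0,0.165],[0,0,0.1,0,0,0,0.165],[0,0,0.1,0,0,0,0.165],[0,0,0,0,0,0,0.165]]'
python3 -c "
from g import *
go(-199,31,33)
import cv2
a=cam('side')['img'][120:290,220:440,::-1]; cv2.imwrite('pics/s2.png',cv2.resize(a,None,fx=3.5,fy=3.5,interpolation=cv2.INTER_CUBIC))"
```

```text
time_s: 4.02
position: [0.5418, 0.1645, 0.0671]
tcp_rot: [-2.315, -2.123, 0.001]
ft_force: [-0.0, -0.3, 0.3]
finger_gap: 0.584
grasp_force: 0.0
time_s: 4.52
position: [0.5416, 0.164, 0.0466]
tcp_rot: [-2.316, -2.122, 0.002]
ft_force: [0.0, 0.0, -0.1]
finger_gap: 0.584
grasp_force: 0.0
t 4.5167 TCP bay [-196.    34.4] z 46.6 F [ 0.   0.  -0.1] gap 0.584
target [0.545 0.161 0.033] turn [-0.001  0.    -0.   ] shift now-axes [-0.07  0.08  0.34] shift target-axes [-0.07  0.08  0.34]
nose 0.011 tool x,y in world [0.09 1.   0.  ] [ 1.   -0.09 -0.  ]
```

View pics/s2.png

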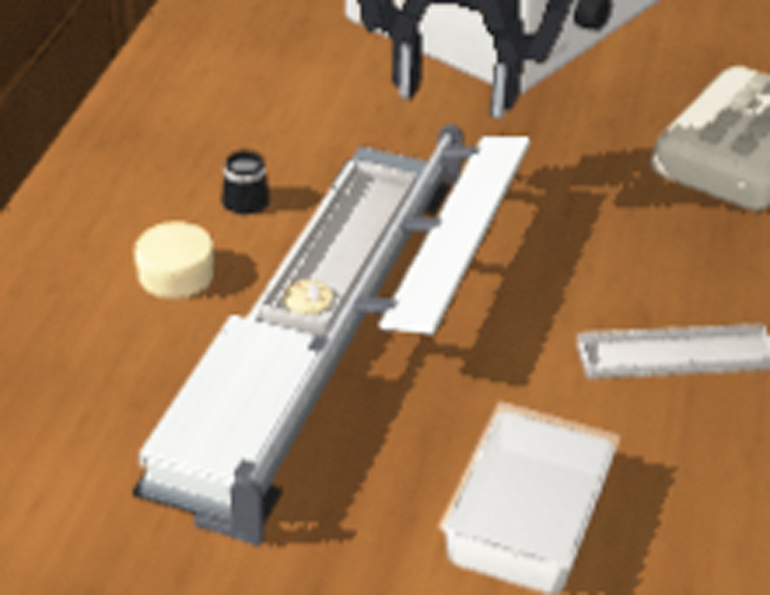

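The side view shows the fingertips at crop (407,97) and (500,115), beyond the bar's end at (505,137). They should be over the bar, so I check where they project and which is wrong.

```bash
python3 -c "
from g import *
s=manip.sense(); T=s['position']; R=Ro.from_rotvec(s['tcp_rot']).as_matrix()
d=cam('side')
for z in (-.011,0,.011,.02): print(z,proj(d,[T+R@[0,y,z] for y in(-.032,.032)]).round(1))
obs=np.array([(500,115),(407,97)])/3.5+[220,120]; print(obs)
for h in (.036,.045,.06):
  for px in obs:
    v=d['R'].T@np.array([(px[0]-d['cx'])/d['f'],(px[1]-d['cy'])/d['f'],1]); c=-d['R'].T@d['t']; w=c+v*(h-c[2])/v[2]; cc,ss=np.cos(p[2]),np.sin(p[2]);q=(w-[p[0],p[1],0])*1e3;print(h,w.round(3),'bay',(cc*q[0]+ss*q[1]).round(),(-ss*q[0]+cc*q[1]).round())
print(d['t'],d['f'])
"
```

```text
-0.011 [[363.6 156.3]
 [334.9 150.3]]
0 [[363.2 160.6]
 [334.8 154.6]]
0.011 [[362.8 164.9]
 [334.6 158.8]]
0.02 [[362.5 168.3]
 [334.5 162.2]]
[[362.85714286 152.85714286]
 [336.28571429 147.71428571]]
0.036 [0.519 0.121 0.036] bay -241.0 54.0
0.036 [0.58  0.117 0.036] bay -239.0 -8.0
0.045 [0.517 0.135 0.045] bay -227.0 57.0
0.045 [0.577 0.131 0.045] bay -226.0 -4.0
0.06 [0.513 0.157 0.06 ] bay -205.0 62.0
0.06 [0.573 0.154 0.06 ] bay -204.0 3.0
[ 0.61513742 -0.05122015  1.03449447] 454.99906862769234
```

```bash
python3 -c "
from g import *
s=manip.sense(); T=s['position']; R=Ro.from_rotvec(s['tcp_rot']).as_matrix()
d=cam('wrist')
for z in (-.02,-.01,0,.011): 
  P=[T+R@[x,y,z] for x in(-.011,.011) for y in(-.025,.025)]; print(z,proj(d,P).round(0).tolist(),(np.array(P)@d['R'].T+d['t'])[:,2].round(3))
import cv2
a=cv2.cvtColor(d['img'],cv2.COLOR_RGB2BGR)[130:330,200:440]; b=cam('scene')['img'][130:250,330:470,::-1]
cv2.imwrite('pics/ws.png',np.vstack([cv2.resize(a,(480,400))[:300],cv2.resize(b,(480,411))[:300]]) if 0 else np.hstack([cv2.resize(a,(400,333)),cv2.resize(b,(388,333),interpolation=cv2.INTER_CUBIC)]))
"
```

```text
-0.02 [[275.0, 266.0], [365.0, 266.0], [273.0, 229.0], [367.0, 229.0]] [0.159 0.159 0.152 0.153]
-0.01 [[277.0, 257.0], [363.0, 257.0], [275.0, 222.0], [364.0, 222.0]] [0.168 0.168 0.162 0.162]
0 [[279.0, 249.0], [360.0, 249.0], [278.0, 216.0], [362.0, 216.0]] [0.178 0.178 0.172 0.172]
0.011 [[281.0, 242.0], [358.0, 242.0], [280.0, 210.0], [359.0, 210.0]] [0.188 0.188 0.182 0.182]
```

View pics/ws.png

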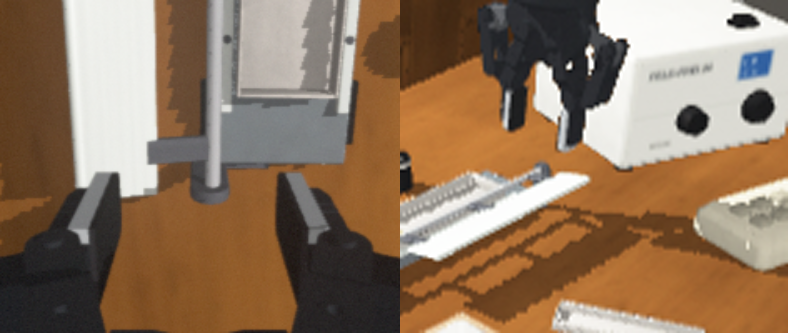

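The crop shows the tips clearly above and slightly short of the bar's end, so the fingers stand farther back than the nominal nose length. I triangulate the tips and refine the bay pose with the wrist view.

```bash
python3 -c "
from g import *
from scipy.optimize import least_squares
S,D,W=cam('scene'),cam('side'),cam('wrist')
s=manip.sense(); T=s['position']; R=Ro.from_rotvec(s['tcp_rot']).as_matrix()
for a,b in (((390.3,183.3),(362.9,152.9)),((370.8,176.8),(336.3,147.7))):
  r=least_squares(lambda X:np.r_[proj(S,[X])[0]-a,proj(D,[X])[0]-b],T); print('tip',r.x.round(3),'tool',(R.T@(r.x-T)).round(3),r.fun.round(1))
k=lambda x,y:(x*.6+200,y*.6+130)
B=[(-208,81,42),(-208,50,43),(-206,-29,14),(-206.5,30,37)]
px=np.array([k(77,192),k(157,195),k(345,162),k(210,183)])
print('wrist res',(proj(W,b2w(p,B))-px).round(1).tolist())
Bs=[(0,-28,35),(111,-28,35),(-208,81,42),(-208,50,43),(-16,81,42),(-16,50,43)]
ps=np.array([(145,282),(42,442),(485,76),(430,76),(375,300),(315,290)])/4+[250,140]
f=lambda q:np.r_[(proj(D,b2w(q,Bs))-ps).ravel(),.5*(proj(W,b2w(q,B))-px).ravel()]
r=least_squares(f,p,loss='soft_l1'); print(p,r.x,f(r.x).round(1).tolist())
for c in ((237,97),(337,97)):
  u=np.array(k(*c)); v=W['R'].T@np.array([(u[0]-W['cx'])/W['f'],(u[1]-W['cy'])/W['f'],1]); c0=-W['R'].T@W['t']; w=c0+v*(.026-c0[2])/v[2]
  q=(w[:2]-r.x[:2])*1e3; cc,ss=np.cos(r.x[2]),np.sin(r.x[2]); print('tray rear bay',(cc*q[0]+ss*q[1]).round(1),(-ss*q[0]+cc*q[1]).round(1))
np.save('p.npy',r.x)
"; python3 -c "
from g import *
go(-199,32,33)"
```

```text
tip [0.51  0.178 0.074] tool [ 0.011 -0.033 -0.027] [-0.1  0.2  0.1 -0.2]
tip [0.569 0.168 0.07 ] tool [ 0.006  0.027 -0.022] [-0.  0.  0. -0.]
wrist res [[-0.7, 1.9], [-0.2, 0.8], [-1.5, -0.1], [-0.7, 1.7]]
[0.59294013 0.35631076 1.48371562] [0.59306902 0.35688836 1.4848983 ] [-0.1, 0.3, -0.1, 0.1, -0.3, 2.0, -0.4, -1.3, 0.4, 1.3, -0.6, -0.5, -0.1, 0.6, 0.2, 0.0, -0.5, -0.4, -0.1, 0.5]
tray rear bay -174.0 19.2
tray rear bay -174.0 -20.3
t 4.8667 TCP bay [-196.3   34.1] z 47.6 F [-0.1  0.7 -0.3] gap 0.587
target [0.544 0.161 0.033] turn [ 0.    -0.    -0.001] shift now-axes [-0.07  0.05  0.36] shift target-axes [-0.07  0.05  0.36]
nose 0.011 tool x,y in world [0.09 1.   0.  ] [ 1.   -0.09 -0.  ]
```

The refined bay pose fits all views and the tray's rear end is at x = -174. The tips are at about z = 70 mm, about 23 mm behind the TCP, so I descend in small checked steps.

```bash
python3 -m pendant '[[0,0.03,0.1,0,0,0,0.165],[0,0.03,0.1,0,0,0,0.165],[0,0,0.1,0,0,0,0.165],[0,0,0.1,0,0,0,0.165],[0,0,0,0,0,0,0.165]]'
python3 -m pendant '[[0,0,0.05,0,0,0,0.165],[0,0,0.05,0,0,0,0.165],[0,0,0,0,0,0,0.165]]'
python3 -m pendant '[[0,0,0.05,0,0,0,0.165],[0,0,0.05,0,0,0,0.165],[0,0,0,0,0,0,0.165]]'
python3 -m pendant '[[0,0,0.05,0,0,0,0.165],[0,0,0.05,0,0,0,0.165],[0,0,0,0,0,0,0.165]]'
python3 -c "
from g import *
go(-199,32,33)"
```

```text
time_s: 5.28
position: [0.5438, 0.1638, 0.0302]
tcp_rot: [-2.316, -2.122, 0.002]
ft_force: [0.2, 0.1, 0.0]
finger_gap: 0.579
grasp_force: 0.0
time_s: 5.53
position: [0.5443, 0.1639, 0.027]
tcp_rot: [-2.316, -2.122, 0.001]
ft_force: [0.7, 0.3, 0.2]
finger_gap: 0.581
grasp_force: 0.0
time_s: 5.78
position: [0.5443, 0.1639, 0.0231]
tcp_rot: [-2.316, -2.123, 0.001]
ft_force: [0.4, 0.0, -0.3]
finger_gap: 0.583
grasp_force: 0.0
time_s: 6.03
position: [0.5445, 0.164, 0.0191]
tcp_rot: [-2.316, -2.123, 0.0]
ft_force: [-0.1, 0.6, 1.3]
finger_gap: 0.585
grasp_force: 0.6
t 6.0333 TCP bay [-196.3   31.9] z 19.1 F [-0.1  0.6  1.3] gap 0.585
target [0.544 0.161 0.033] turn [-0.    -0.    -0.001] shift now-axes [-0.07 -0.   -0.35] shift target-axes [-0.07 -0.   -0.35]
nose 0.011 tool x,y in world [0.09 1.   0.  ] [ 1.   -0.09 -0.  ]
```

Contact with the bar comes at TCP z of about 20 mm, which matches the tips at 43 mm. I press about 22 mm further.

```bash
python3 -m pendant '[[0,0,0.06,0,0,0,0.165],[0,0,0.06,0,0,0,0.165],[0,0,0.06,0,0,0,0.165],[0,0,0.06,0,0,0,0.165],[0,0,0.06,0,0,0,0.165],[0,0,0,0,0,0,0.165]]'
python3 -m pendant '[[0,0,0.06,0,0,0,0.165],[0,0,0.06,0,0,0,0.165],[0,0,0.06,0,0,0,0.165],[0,0,0.06,0,0,0,0.165],[0,0,0,0,0,0,0.165],[0,0,0,0,0,0,0.165]]'
python3 -c "
from g import *
go(-199,32,33)
import cv2
a=cam('side')['img'][130:280,240:400,::-1]; b=cam('wrist')['img'][60:280,200:440,::-1]
cv2.imwrite('pics/m.png',np.hstack([cv2.resize(a,(420,394),interpolation=cv2.INTER_CUBIC),cv2.resize(b,(380,394)[:2])]))"
```

```text
time_s: 6.53
position: [0.5445, 0.164, 0.007]
tcp_rot: [-2.316, -2.123, 0.0]
ft_force: [-0.8, 0.7, 2.5]
finger_gap: 0.584
grasp_force: 1.3
time_s: 7.03
position: [0.5445, 0.164, -0.0024]
tcp_rot: [-2.316, -2.122, 0.0]
ft_force: [0.3, -0.4, 3.4]
finger_gap: 0.587
grasp_force: 1.5
t 7.0333 TCP bay [-196.3   31.9] z -2.4 F [ 0.3 -0.4  3.4] gap 0.587
target [0.544 0.161 0.033] turn [-0.     0.    -0.001] shift now-axes [-0.07 -0.   -0.88] shift target-axes [-0.07 -0.   -0.88]
nose 0.011 tool x,y in world [0.09 1.   0.  ] [ 1.   -0.09 -0.  ]
```

View pics/m.png

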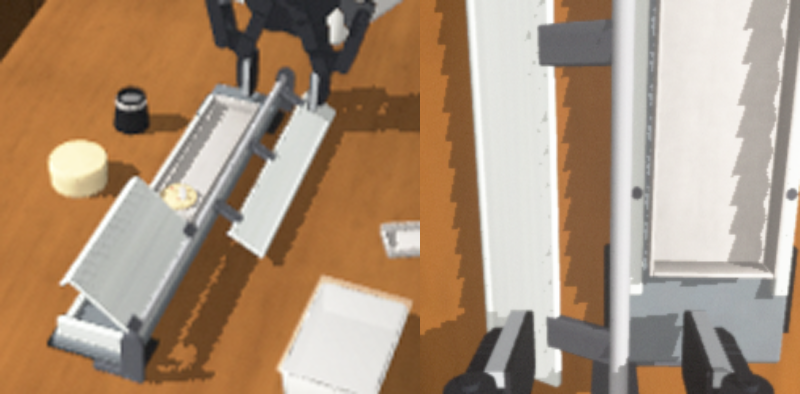

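The flap is open with its front free corner at crop (135,180), the bar is held, and the other fingertip is centred behind the tray. I check the flap angle from that corner.

```bash
python3 -c "
from g import *
D=cam('side'); print(np.array([(135,180),(66,280)])/2.625+[240,130])
for a in (.5,.6,.7,.8,.9):
  y=30-58*np.cos(a)+1*np.sin(a); z=34+58*np.sin(a)+1; print(a,proj(D,b2w(p,[(0,y,z),(111,y,z)])).round(1).tolist())"
```

```text
[[291.42857143 198.57142857]
 [265.14285714 236.66666667]]
0.5 [[289.5, 200.3], [263.4, 240.0]]
0.6 [[291.0, 198.6], [264.9, 238.3]]
0.7 [[292.7, 197.1], [266.7, 236.8]]
0.8 [[294.7, 195.7], [268.8, 235.5]]
0.9 [[296.9, 194.6], [271.2, 234.5]]
```

The angle is about 0.63 rad. I go 2 mm lower for margin, then push gently.

```bash
python3 -m pendant '[[0,0,0.05,0,0,0,0.165],[0.03,0,0,0,0,0,0.165],[0.05,0,0,0,0,0,0.165],[0.05,0,0,0,0,0,0.165],[0.05,0,0,0,0,0,0.165],[0.05,0,0,0,0,0,0.165],[0.05,0,0,0,0,0,0.165],[0.05,0,0,0,0,0,0.165],[0.05,0,0,0,0,0,0.165],[0.06,0,0,0,0,0,0.165],[0.07,0,0,0,0,0,0.165],[0.08,0,0,0,0,0,0.165],[0.08,0,0,0,0,0,0.165],[0.08,0,0,0,0,0,0.165],[0.08,0,0,0,0,0,0.165],[0.08,0,0,0,0,0,0.165],[0.08,0,0,0,0,0,0.165],[0.08,0,0,0,0,0,0.165],[0.08,0,0,0,0,0,0.165],[0.08,0,0,0,0,0,0.165]]'
python3 -c "
from g import *
go(-56,32,-4)"
```

```text
time_s: 8.85
position: [0.5488, 0.2133, -0.0042]
tcp_rot: [2.316, 2.123, 0.0]
ft_force: [-1.6, -3.0, 2.8]
finger_gap: 0.584
grasp_force: 1.9
t 8.85 TCP bay [-146.8   31.7] z -4.2 F [-1.6 -3.   2.8] gap 0.584
target [ 0.556  0.304 -0.004] turn [ 0.     0.    -0.001] shift now-axes [ 2.27 -0.01 -0.01] shift target-axes [ 2.27 -0.01 -0.01]
nose 0.011 tool x,y in world [0.09 1.   0.  ] [ 1.   -0.09 -0.  ]
```

```bash
python3 -m pendant '[[0.08,0,0,0,0,0,0.165],[0.08,0,0,0,0,0,0.165],[0.08,0,0,0,0,0,0.165],[0.08,0,0,0,0,0,0.165],[0.08,0,0,0,0,0,0.165],[0.08,0,0,0,0,0,0.165],[0.08,0,0,0,0,0,0.165],[0.08,0,0,0,0,0,0.165],[0.08,0,0,0,0,0,0.165],[0.08,0,0,0,0,0,0.165],[0.08,0,0,0,0,0,0.165],[0.08,0,0,0,0,0,0.165],[0.08,0,0,0,0,0,0.165],[0.08,0,0,0,0,0,0.165],[0.08,0,0,0,0,0,0.165],[0.08,0,0,0,0,0,0.165],[0.08,0,0,0,0,0,0.165],[0.08,0,0,0,0,0,0.165],[0.08,0,0,0,0,0,0.165],[0.08,0,0,0,0,0,0.165]]'
python3 -c "
from g import *
go(-56,32,-4)"
```

```text
time_s: 10.52
position: [0.5544, 0.2771, -0.0042]
tcp_rot: [-2.316, -2.123, 0.0]
ft_force: [-1.0, -3.0, 2.1]
finger_gap: 0.585
grasp_force: 1.9
t 10.5167 TCP bay [-82.8  31.7] z -4.2 F [-1.  -3.   2.1] gap 0.585
target [ 0.556  0.304 -0.004] turn [-0.     0.    -0.001] shift now-axes [ 0.67 -0.01 -0.01] shift target-axes [ 0.67 -0.01 -0.01]
nose 0.011 tool x,y in world [0.09 1.   0.  ] [ 1.   -0.09 -0.  ]
```

```bash
python3 -m pendant '[[0.08,0,0,0,0,0,0.165],[0.08,0,0,0,0,0,0.165],[0.08,0,0,0,0,0,0.165],[0.07,0,0,0,0,0,0.165],[0.06,0,0,0,0,0,0.165],[0.05,0,0,0,0,0,0.165],[0.05,0,0,0,0,0,0.165],[0.04,0,0,0,0,0,0.165]]'
python3 -m pendant '[[0.03,0,0,0,0,0,0.165],[0.03,0,0,0,0,0,0.165],[0.03,0,0,0,0,0,0.165],[0.03,0,0,0,0,0,0.165]]'
python3 -c "
from g import *
go(-56,32,-4)"
```

```text
time_s: 11.18
position: [0.5562, 0.2973, -0.0042]
tcp_rot: [-2.316, -2.123, -0.0]
ft_force: [-1.7, -2.7, 2.4]
finger_gap: 0.582
grasp_force: 1.9
time_s: 11.52
position: [0.5563, 0.3006, -0.0043]
tcp_rot: [2.315, 2.122, -0.003]
ft_force: [-0.9, -14.9, 5.8]
finger_gap: 0.58
grasp_force: 7.9
t 11.5167 TCP bay [-59.3  31.8] z -4.3 F [ -0.9 -14.9   5.8] gap 0.58
target [ 0.556  0.304 -0.004] turn [-0.     0.001 -0.001] shift now-axes [ 0.08 -0.   -0.01] shift target-axes [ 0.08 -0.   -0.01]
nose 0.011 tool x,y in world [0.09 1.   0.  ] [ 1.   -0.09 -0.  ]
```

The force rose to 15 N within a few millimetres, at about where the stop is expected. I look before letting go.

```bash
python3 -m pendant '[[0.02,0,0,0,0,0,0.165],[0,0,0,0,0,0,0.165]]'; python3 -c "
from g import *
import cv2
go(-56,32,-4)
D=cam('side');S=cam('wrist')
a=D['img'][170:280,250:350,::-1]; b=S['img'][0:300,180:460,::-1]
cv2.imwrite('pics/n.png',np.hstack([cv2.resize(a,(440,484),interpolation=cv2.INTER_CUBIC),cv2.resize(b,(360,386)) if 0 else cv2.copyMakeBorder(cv2.resize(b,(360,386)),0,98,0,0,0)]))
print('side tray rear/front, stop', ((proj(D,b2w(p,[(-45,-20,26),(-45,20,26),(105,-20,26),(105,-25,30),(105,25,30)]))-[250,170])*4.4).round())
print('wrist rear at -45/-48',((proj(S,b2w(p,[(-45,-20,26),(-45,20,26),(-48,-20,26),(-48,20,26)]))-[180,0])*1.286).round())"
```

```text
time_s: 11.68
position: [0.5563, 0.3006, -0.0043]
tcp_rot: [2.315, 2.122, -0.005]
ft_force: [-1.2, -14.4, 7.0]
finger_gap: 0.584
grasp_force: 7.6
t 11.6833 TCP bay [-59.3  31.8] z -4.3 F [ -1.2 -14.4   7. ] gap 0.584
target [ 0.556  0.304 -0.004] turn [-0.001  0.002 -0.001] shift now-axes [ 0.08 -0.01 -0.01] shift target-axes [ 0.08 -0.   -0.01]
nose 0.011 tool x,y in world [0.09 1.   0.  ] [ 1.   -0.09 -0.  ]
side tray rear/front, stop [[216. 137.]
 [300. 158.]
 [ 73. 366.]
 [ 60. 355.]
 [179. 388.]]
wrist rear at -45/-48 [[315. 297.]
 [211. 298.]
 [314. 305.]
 [211. 305.]]
```

View pics/n.png

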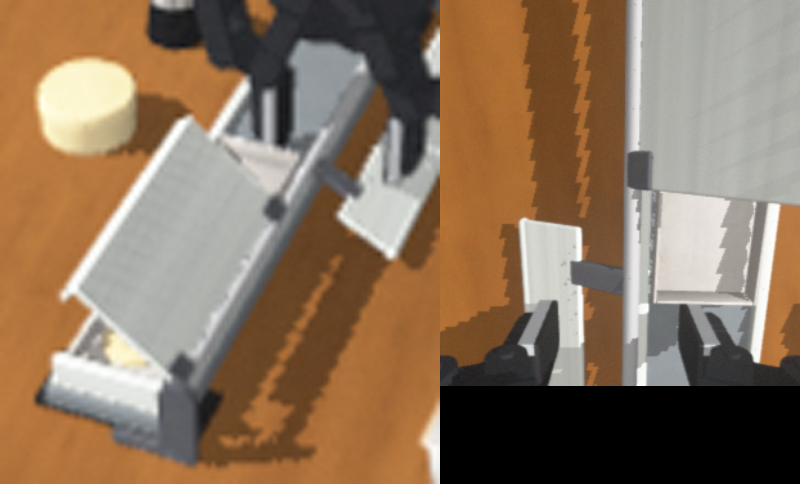

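The tray stands against the stop with its rear at wrist row 303, which agrees with x = -45 within calibration. The movement is in the tray at the stop end, at (125,348). I back off first, then let the bar up gently.

```bash
python3 -m pendant '[[-0.03,0,0,0,0,0,0.165],[-0.04,0,0,0,0,0,0.165],[-0.05,0,0,0,0,0,0.165],[-0.06,0,0,0,0,0,0.165],[-0.06,0,0,0,0,0,0.165],[-0.06,0,0,0,0,0,0.165],[-0.06,0,0,0,0,0,0.165],[0,0,0,0,0,0,0.165],[0,0,0,0,0,0,0.165]]'
python3 -m pendant '[[0,0,-0.05,0,0,0,0.165],[0,0,-0.06,0,0,0,0.165],[0,0,-0.06,0,0,0,0.165],[0,0,-0.06,0,0,0,0.165],[0,0,-0.06,0,0,0,0.165],[0,0,-0.06,0,0,0,0.165],[0,0,-0.06,0,0,0,0.165],[0,0,-0.06,0,0,0,0.165],[0,0,-0.06,0,0,0,0.165],[0,0,-0.06,0,0,0,0.165],[0,0,-0.06,0,0,0,0.165],[0,0,-0.06,0,0,0,0.165],[0,0,-0.1,0,0,0,0.165],[0,0,-0.2,0,0,0,0.165],[0,0,-0.3,0,0,0,0.165],[0,0,-0.4,0,0,0,0.165],[0,0,-0.4,0,0,0,0.165],[0,0,-0.4,0,0,0,0.165],[0,0,0,0,0,0,0.165],[0,0,0,0,0,0,0.165]]'
python3 -c "
from g import *
import cv2
go(-56,32,-4)
D=cam('side'); im=D['img'][:,:,::-1]; o=cv2.imread('pics/side0.png'); cv2.imwrite('pics/end.png',im)
m=np.zeros((400,640),np.uint8); cv2.fillPoly(m,[proj(D,b2w(p,[(4,-25,35),(107,-25,35),(107,15,35),(4,15,35)])).astype(np.int32)],1)
df=np.abs(im.astype(int)-o).max(2); print('flap region diff to shut, median/95%',np.median(df[m>0]),np.percentile(df[m>0],95))
# tray rear edge: profile of brightness along the tray axis at z=16..26
W=cam('wrist'); xs=np.arange(-70,-5,3); q=proj(W,b2w(p,[(x,0,26) for x in xs])); g=cv2.cvtColor(W['img'],cv2.COLOR_RGB2GRAY)
print([(int(x),int(g[int(v),int(u)]) if 0<=v<400 and 0<=u<640 else -1) for x,(u,v) in zip(xs,q)])"
```

```text
time_s: 12.53
position: [0.5555, 0.2881, -0.0042]
tcp_rot: [2.316, 2.122, -0.0]
ft_force: [-0.1, 0.8, 3.4]
finger_gap: 0.581
grasp_force: 1.6
time_s: 14.2
position: [0.5562, 0.2888, 0.0979]
tcp_rot: [2.315, 2.122, 0.004]
ft_force: [-0.9, 0.8, 0.1]
finger_gap: 0.584
grasp_force: 0.0
t 14.2 TCP bay [-71.   30.9] z 97.9 F [-0.9  0.8  0.1] gap 0.584
target [ 0.556  0.304 -0.004] turn [ 0.002 -0.001 -0.001] shift now-axes [ 0.37 -0.03  2.55] shift target-axes [ 0.38 -0.03  2.55]
nose 0.011 tool x,y in world [0.09 1.   0.  ] [ 1.   -0.09 -0.  ]
flap region diff to shut, median/95% 0.0 1.0
[(-70, 139), (-67, 139), (-64, 140), (-61, 143), (-58, 141), (-55, 141), (-52, 102), (-49, 107), (-46, 140), (-43, 196), (-40, 191), (-37, 192), (-34, 193), (-31, 195), (-28, 196), (-25, 199), (-22, 197), (-19, 198), (-16, 199), (-13, 199), (-10, 142), (-7, 139)]
```

The flap's image is identical to the shut state at the start, the tray's rear end is at x of about -46, and the robot is clear. I hand in the job.

```bash
python3 -c "
from workcell import manip
print(manip.job_done())"
```

```text
the job is handed in; nothing more can be done
None
```

The tray is at the end stop with the flap shut over it and the robot clear, handed in at about 14 s; the movement was last seen in the tray just before I released the bar.

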